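Clear and hold open the pump module's service flap

ROBOT

A 6-joint arm with a two-finger parallel gripper is mounted at the origin on the work surface. World frame = base frame: x ahead of the robot, y to its left, z up, the work surface at z = 0. Lengths are in mm, angles in rad, forces in N, time in s.
With the tool pointing down it reaches from about 250 to 850 mm from the base axis. Payload 12.5 kg.
Tool frame: the origin (TCP) lies at the very end of the fingers, on their centre line; the grasp point (between the pads) lies 19 mm behind it; z points along the fingers, y is the line along which they close (so a half turn about z gives the same grasp; the last joint's range is limited). The gripper opens to 93 mm and grips with 3 to 60 N. Pads are 15 mm wide; open, the fingers measure 128 mm over their backs; the gripper's body (75 mm by 188 mm) begins 65 mm behind the grasp point.
Start: joints at [1.09, 0.351, 1.652, -0, 1.139, -0.085], TCP at [212.018, 507.477, 218.633] pointing down, gripper open.
Joint ranges: [-2.75, 2.75], [-0.79, 2.1], [0.01, 2.65], [-1.57, 4.71], [0.07, 3.14], [-2.87, 2.87]. Speed limits (rad/s): [2.22, 2.22, 2.79, 3.14, 3.14, 3.14].

INTERFACE

Orientations are given as a unit quaternion [x, y, z, w].
In Python, from rig import robot gives the robot as it stands. The module is installed in compiled form; this text tells all that it offers.
- The arm moves only by the tool send_rows, never from a script. Its arguments are lists of equal length, an entry for each row: "offset": the shift along the tool's x, y, z scaled (see below), a list of three; "twist": the turn, a rotation vector about the tool's x, y, z scaled (see below), a list of three; "fingers": the finger opening in mm, from 0 to 93. A call has 1 to 20 rows; each row shifts and turns the commanded pose from where the row before left it, along the tool's axes as they then stand; what a row does not reach is not made up. The controller multiplies each number of a shift by 0.02 m and each number of a turn by pi rad. A row lasts 1/10 s, in which the tool goes at most 50 mm and 8.59 degrees, less where a joint would pass 70% of its speed; a pose out of reach is approached as far as the arm can. A call with a number of a shift or a turn outside -1 to 1 is refused whole. A call with a gripper value outside its range is refused whole. The fingers move at their own pace and stop on an object; the grip force is fixed at half the most. Time passes only in rows, so rows that do not move let the fingers close. It gives the time, the measured TCP pose, the force, the opening and the grip force at its end, in the units of the state.
- robot.sense(): the state, without advancing time (a new reading comes with each control period).
- robot.get_image(name): name is "side" or "top"; returns (picture, depth): 480x640x3 uint8, red, green, blue; 480x640 float32, mm along the optical axis (not along the pixel's ray), 0 where there is no reading.
- robot.camera_model(name): a dict with "camera_matrix" (3x3 intrinsics, pixels), "rvec" (rotation vector, rad) and "tvec" (3), from world to camera coordinates, as OpenCV has them. Camera axes: x right, y down, z forward; pixel columns grow to the right and rows downward; lengths in mm; the calibration is good to about 2 mm. A picture is of the moment at which its call begins. camera_model takes no time and is no camera call.
- robot.job_done(): hands the job in; it is judged then, once.
The state is a dict: "clock": time; "joint_positions": joint angles; "qvel": joint speeds; "tau": joint torques, N m; "tcp_pos": TCP position; "eef_rot": TCP orientation; "ft_force": force on the tool from outside, world axes, zero at the start; "torque": the same for the moment, N m; "opening": opening from 0.0 (shut) to 1.0 (fully open); "finger_force": force on a finger pad.
Only numpy, scipy, OpenCV 4.12 (cv2) and the standard library are available. Lean on these libraries where they do the work, as an engineer would, in place of code of your own. Each camera call takes 0.05 s, during which the arm holds its last target. There are 200 camera calls.

TASK

A pressure gauge has been left on the shut service flap of the white pump module: first move it, without dropping it, into the empty one of the two grey trays and leave it there flat on its back, dial up. Then raise the flap to 60 degrees from shut so that the inside can be inspected, and finish while still holding it there with the fingers, since it has no stay and would fall shut. Leave the other loose things where they are.

Things in the scene. Friction and masses are not known exactly. Their poses are not given: they have to be found in the camera images.
- casing: White pump module, a box 300 x 300 mm, 120 mm high, fixed on the bench. Origin: centre of its underside; x points from the front (handle side, nearer the robot) to the back, y left, z up. The top of its front 180 mm (x -150 to +30 mm) is the service flap, flush with the fixed rear top (z 120 mm). Round black ports in the front face, two copper pipes at the back.
- flap (a joint): Angle of the service flap in rad: 0 shut (level), grows as its front edge rises; 60 degrees = 1.047; end stop at 1.45. Not latched, no spring, no stay: its weight (about 0.45 kg; 300 wide x 180 x 6 mm) makes it fall shut from every angle.
- flap_handle (a point): Middle of the handle bar: a steel loop of 12 mm round bar standing straight out from the flap's front edge, in its plane. The bar runs 120 mm along casing y between the loop's arms, its axis 45 mm ahead of the flap's edge, 225 mm from the hinge, 117 mm above the bench when shut, only bench and spanner below. Shut: casing frame (-195, 0, 117) mm. Turns with the flap.
- flap_hinge (a point): Middle of the hinge line, which runs along casing y at casing frame (30, 0, 120) mm, the far edge of the flap. Its frame turns with the flap; when shut its axes are the casing's. The handle point is at (-225, 0, -3) mm in this frame.
- gauge: Pressure gauge with a round steel case 50 mm across and 30 mm thick, white dial on top, mass about 0.14 kg, lying on its back on the flap. Origin: centre of its back (underside); z out of the dial. A brass stem sticks out of the rim along -x, to 46 mm from the centre (up to 14 mm wide).
- tray: The empty grey plastic tray, 180 (x) x 160 (y) mm outside, walls 4 mm thick and 26 mm high, floor 4 mm thick, fixed on the bench to the left or the right of the module. Origin: centre of its underside.
- fittings_tray: The other grey tray, the same size, full of copper elbows and brass nuts up to 30 mm high; it stands on the other side of the module, fixed. Not to be used. Origin: centre of its underside.
- spanner: Steel spanner 180 mm long, under 20 mm high, lying crosswise on the bench in front of the module. Bystander. Origin: underside.
- tape_reel: White plastic reel ring, 54 mm across, 18 mm high, on the bench. Bystander. Origin: centre of underside.
- paste_jar: Closed jar 64 mm across, 70 mm high, on the bench. Bystander. Origin: centre of underside.
- coupling: Brass ring 36 mm across, 32 mm high, on the bench. Bystander. Origin: centre of underside.
- ball_valve: Brass ball valve with a flat steel lever, about 100 mm long, 50 mm high, on the bench. Bystander. Origin: underside of the valve body.
- cap: Round grey cap, 36 mm across, 24 mm high, standing on the fixed rear top of the module. Bystander. Origin: centre of underside.
Not all that is in view belongs to the job. Leave any black, green or orange look-alike of the gauge alone.

How it is judged:
By the outcome, as a careful person would: the job done as asked, in the order asked, and still so for the second after the job is handed in, while the arm keeps its last pose, push and grip.
It also fails if it takes over 58 s, if anything falls off the work surface, if the arm or the gripper's body presses on something with over 40 N, if the wrist force passes 120 N, or if a joint passes its speed limit or range.

## Working session

There is one attempt and no reset: what is moved stays moved. The work goes in short steps, Python scripts to look and compute and a tool call to move; the robot and the scene stay as the last step left them, time stands still between calls to the robot, and variables do not carry over. Pictures are saved under pics/ and viewed, at most 10 in all, crops included, and the job is handed in when it is done.

Besides the shell and the picture viewer there is one more tool, called after ">>>" as name(argument=value, ...) on one line, values as JSON. send_rows: Moves the arm, as the interface text tells. Its arguments: {"type":"object","properties":{"offset":{"type":"array"},"twist":{"type":"array"},"fingers":{"type":"array"}},"required":["offset","twist","fingers"]}

```bash
mkdir -p pics; cat > h.py <<'E'
import numpy as np, cv2
from scipy.spatial.transform import Rotation as R
from rig import robot
def cam(n):
    m=robot.camera_model(n); K=np.array(m["camera_matrix"],float); Rm=cv2.Rodrigues(np.array(m["rvec"],float))[0]; t=np.array(m["tvec"],float).ravel()
    return K,Rm,t
def cloud(n,d):
    K,Rm,t=cam(n); v,u=np.mgrid[:480,:640]
    c=np.stack([(u-K[0,2])/K[0,0]*d,(v-K[1,2])/K[1,1]*d,d],-1)
    return (c-t)@Rm
def proj(n,p):
    K,Rm,t=cam(n); c=np.atleast_2d(p)@Rm.T+t; q=c@K.T; return q[:,:2]/q[:,2:]
def grab(tag):
    for n in("top","side"):
        im,d=robot.get_image(n); cv2.imwrite(f"pics/{n}_{tag}.png",im[...,::-1]); np.savez(f"{n}_{tag}.npz",im=im,d=d)
E
python3 - <<'E'
from h import *
grab("0"); print(robot.sense())
for n in("top","side"):
    K,Rm,t=cam(n); print(n,K.tolist(),(-Rm.T@t).round(1),Rm.round(3).tolist())
E
```

```text
{'clock': 0.1, 'joint_positions': array([ 1.09037794e+00,  3.51171429e-01,  1.65235367e+00, -1.31486557e-05,
        1.13909492e+00, -8.45697869e-02]), 'qvel': array([-0.00037742, -0.00230114, -0.00171814, -0.0012501 ,  0.0001544 ,
        0.00111783]), 'tau': array([-2.22008375e-04, -4.98024058e+01, -2.85700929e+01,  7.00023584e-02,
        2.39959726e-02, -6.63182550e-05]), 'tcp_pos': array([211.89709352, 507.21032271, 218.16368672]), 'eef_rot': array([ 1.96631856e-01,  9.80477256e-01, -4.94986326e-04, -1.37456901e-04]), 'ft_force': array([-0.29691912,  0.2135777 ,  0.81892109]), 'torque': array([ 0.02420745, -0.0166759 , -0.0230812 ]), 'finger_force': 0.0, 'opening': 0.9975049032283665}
top [[481.1330101224286, 0.0, 322.2894669578026], [0.0, 481.1330101224286, 252.5059889506734], [0.0, 0.0, 1.0]] [ 508.3    7.  1071.9] [[0.017, -1.0, 0.005], [-0.994, -0.018, -0.109], [0.109, -0.003, -0.994]]
side [[445.9757590917483, 0.0, 317.16780756136774], [0.0, 445.9757590917483, 240.43071790106475], [0.0, 0.0, 1.0]] [  88.3 -731.6  779.9] [[0.819, -0.574, 0.008], [-0.334, -0.487, -0.807], [0.467, 0.658, -0.591]]
```

View pics/top_0.png

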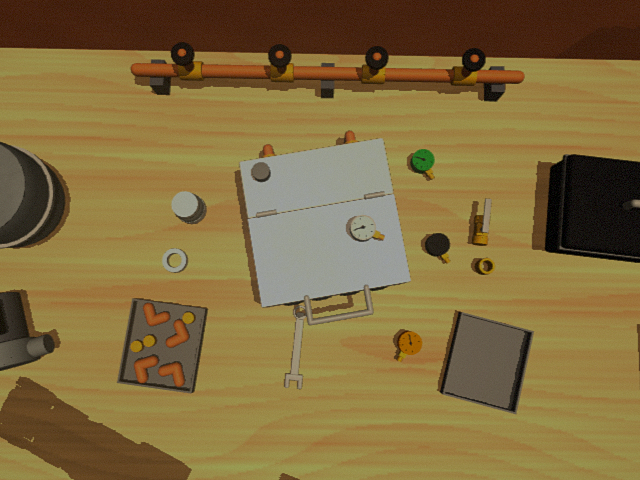

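View pics/side_0.png

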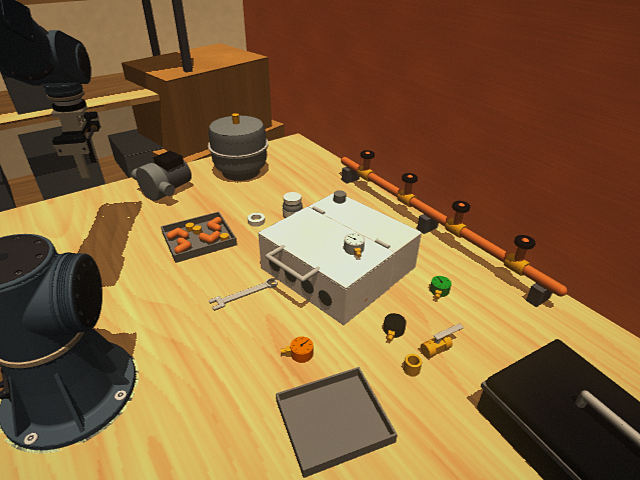

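The top view shows the white-dial gauge on the flap at (363,228) with its stem towards (382,236). There is a handle bar at about (340,318), an empty tray at (487,362) and a full tray at (163,345).

There are four gauge candidates: white on the flap (363,228), green (423,161), black (437,244) and orange (410,343). Only the white one lies on the flap, as described, and the others are look-alikes. I'll confirm this in a crop and measure.

```bash
cat > m.py <<'E'
from h import *
T=np.load("top_0.npz");S=np.load("side_0.npz")
P={"top":cloud("top",T["d"].astype(float)),"side":cloud("side",S["d"].astype(float))}
IM={"top":T["im"],"side":S["im"]}
for n,(u,v) in {"top":(363,228),"side":(354,242)}.items():
    p=P[n]; 
    print(n,"flap z",[p[y,x].round(1).tolist() for x,y in ([(290,270),(380,280),(300,220)] if n=="top" else [(300,250),(330,290)])])
    # gauge top
    z0=126
    m=(p[...,2]>z0+12)&(p[...,2]<175)&(S["d"]>0 if n=="side" else T["d"]>0)
    w=np.zeros_like(m); w[v-25:v+25,u-30:u+30]=1; m&=w
    q=p[m]; print(n,"gauge",len(q),q.mean(0).round(1),np.percentile(q[:,2],[5,50,95]).round(1), q.min(0).round(1),q.max(0).round(1))
    top=q[q[:,2]>np.percentile(q[:,2],50)-4]
    r=cv2.minEnclosingCircle(top[:,:2].astype(np.float32)); print(" circ",r)
    # casing top
    k=(np.abs(p[...,2]-120)<5)&(np.hypot(p[...,0]-560,p[...,1])<300)&(IM[n].min(-1)>110)
    k=cv2.morphologyEx(k.astype(np.uint8),cv2.MORPH_OPEN,np.ones((5,5)))
    nc,l,st,_=cv2.connectedComponentsWithStats(k); i=1+np.argmax(st[1:,4]); q=p[l==i]
    print(" casing rect",cv2.minAreaRect(q[:,:2].astype(np.float32)),np.median(q[:,2]), st[i])
    # handle: z>90 <135 outside casing toward the robot
    box=cv2.boxPoints(cv2.minAreaRect(q[:,:2].astype(np.float32))); print(box.round(1).tolist())
    # tray
    u0=(487,362) if n=="top" else (335,420)
    c=p[u0[1],u0[0]]; print(" tray floor",c.round(1))
    k=(np.abs(p[...,0]-c[0])<140)&(np.abs(p[...,1]-c[1])<140)&(p[...,2]>18)&(p[...,2]<32)
    k[:, :]&=(IM[n].max(-1)<130)
    q=p[k]; print(" rim",len(q),cv2.minAreaRect(q[:,:2].astype(np.float32)),np.median(q[:,2]))
im=T["im"][130:370,320:540,::-1]; a=cv2.resize(im,None,fx=2,fy=2)
b=cv2.resize(S["im"][200:300,240:440,::-1],None,fx=1.7,fy=4.8)[:480]; 
b=cv2.resize(S["im"][205:325,250:340+75,::-1],None,fx=2,fy=4); b=cv2.resize(S["im"][220:280,320:400,::-1],(320,240)); c=np.zeros((480,760,3),np.uint8); c[:480,:440]=a; c[:240,440:]=b
cv2.imwrite("pics/crop.png",c)
E
python3 m.py
```

```text
top flap z [[576.5, 67.7, 119.2], [559.9, -111.1, 118.1], [677.2, 50.1, 120.4]]
top gauge 584 [658.2 -76.5 148.7] [140.2 149.6 152.5] [ 635.7 -115.9  138. ] [684.6 -48.7 156.8]
 circ ((660.6267700195312, -73.5928955078125), 24.995376586914062)
 casing rect ((678.17138671875, 3.2711029052734375), (298.6511535644531, 299.5492248535156), 10.845647811889648) 119.44039891178255 [  241   141   169   165 19771]
[[503.29998779296875, 122.30000305175781], [559.7000122070312, -171.89999389648438], [853.0, -115.69999694824219], [796.5999755859375, 178.5]]
 tray floor [ 391.4 -359.2    4.8]
 rim 827 ((393.3317565917969, -355.2825927734375), (162.79714965820312, 180.26084899902344), 76.181396484375) 24.690336280807845
side flap z [[553.2, -5.3, 120.1], [554.5, -128.3, 81.2]]
side gauge 298 [658.6 -83.6 148. ] [139.9 149.8 152.4] [ 638.4 -119.9  138.1] [687.9 -50.1 153.4]
 circ ((662.6334838867188, -76.71890258789062), 27.13640022277832)
 casing rect ((678.1441650390625, 0.500152587890625), (307.8852844238281, 302.0611267089844), 10.873780250549316) 119.81422669922844 [ 262  196  154   91 7165]
[[498.5, 119.80000305175781], [555.5, -176.89999389648438], [857.7999877929688, -118.80000305175781], [800.7999877929688, 177.89999389648438]]
 tray floor [ 398.5 -359.5    3.5]
 rim 1015 ((395.47808837890625, -358.0142822265625), (162.26820373535156, 178.59364318847656), 75.99454498291016) 24.35974688282314
```

View pics/crop.png

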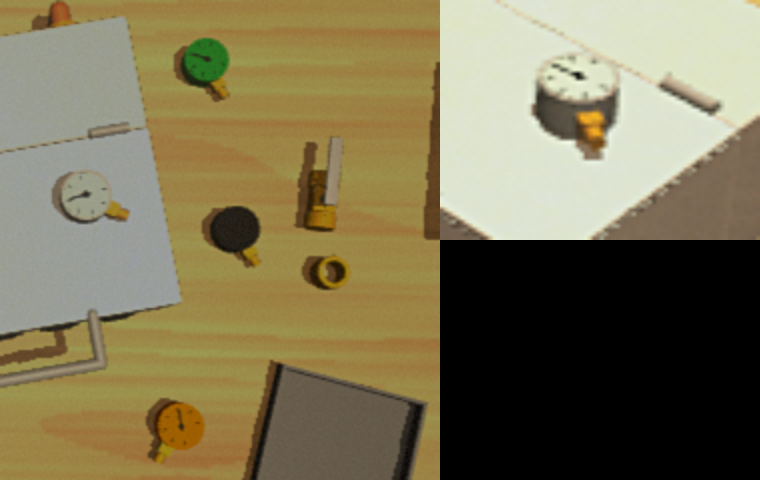

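The crop confirms it: the white dial gauge with the brass stem sits on the flap, and the green, black and orange ones are on the bench. Next I'll measure the stem direction and the handle bar.

```bash
cat >> h.py <<'E'
def need(tcp,yaw_y):
    """remaining turn (about tool z, units of pi) to put tool y at yaw_y deg, and shift afterwards in tool axes (units of 20 mm)"""
    s=robot.sense(); Rt=R.from_quat(s["eef_rot"]); 
    a=np.radians(yaw_y); y=np.array([np.cos(a),np.sin(a),0]); z=np.array([0,0,-1.]); x=np.cross(y,z)
    Rg=R.from_matrix(np.stack([x,y,z],1)); tw=(Rt.inv()*Rg).as_rotvec()/np.pi
    print("clock",s["clock"].round(2) if hasattr(s["clock"],"round") else s["clock"],"tcp",s["tcp_pos"].round(1),"F",s["ft_force"].round(1),"open",round(s["opening"]*93,1),"grip",s["finger_force"])
    print("twist",tw.round(4),"shift",(Rg.inv().apply(np.array(tcp)-s["tcp_pos"])/20).round(3))
E
python3 - <<'E'
from h import *
for n,(u,v) in {"top":(380,236),"side":(358,252)}.items():
    z=np.load(n+"_0.npz"); p=cloud(n,z["d"].astype(float)); im=z["im"].astype(int)
    m=(im[...,0]-im[...,2]>60)&(p[...,2]>122)&(p[...,2]<160); w=np.zeros_like(m); w[v-15:v+15,u-15:u+15]=1; q=p[m&w]
    print(n,"stem",len(q),q.mean(0).round(1),np.degrees(np.arctan2(q.mean(0)[1]+75,q.mean(0)[0]-661.3)))
    # handle in casing coords
    c=p-np.array([678.2,2,0]); a=np.radians(10.86); X=c[...,0]*np.cos(a)+c[...,1]*np.sin(a); Y=-c[...,0]*np.sin(a)+c[...,1]*np.cos(a)
    k=(X>-215)&(X<-175)&(abs(Y)<80)&(p[...,2]>100)&(p[...,2]<135); b=k&(abs(Y)<45)
    print(" bar X",np.median(X[b]),"top z",np.percentile(p[...,2][b],[10,50,90]).round(1),"Yrange",Y[k].min(),Y[k].max(),b.sum())
need([661.3,-75,219],-25)
E
```

```text
top stem 65 [ 646.8 -104.1  140.8] -116.511419850072
 bar X -194.67395699788918 top z [118.3 121.3 123.9] Yrange -64.45496465510791 67.10655218518713 279
side stem 52 [ 648.4 -108.2  138.5] -111.23303923289257
 bar X -195.3090722733781 top z [115.9 120.7 123. ] Yrange -69.30077210984919 62.38434686027121 166
clock 0.1 tcp [211.9 507.2 218.2] F [-0.3  0.2  0.8] open 92.8 grip 0.0
twist [-3.000e-04  2.000e-04  5.129e-01] shift [-16.887  32.668  -0.042]
```

>>> send_rows(offset=[[0, 0, 0], [0, 0, 0], [0, 0, 0], [0, 0, 0], [0, 0, 0], [0, 0, 0], [0, 0, 0], [0, 0, 0], [0, 0, 0], [0, 0, 0], [0, 0, 0], [-0.5, 0.96, 0], [-0.5, 0.96, 0], [-0.5, 0.96, 0], [-0.5, 0.96, 0], [-0.5, 0.96, 0], [-0.5, 0.96, 0], [-0.5, 0.96, 0], [-0.5, 0.96, 0], [-0.5, 0.96, 0]], twist=[[0, 0, 0.0466], [0, 0, 0.0466], [0, 0, 0.0466], [0, 0, 0.0466], [0, 0, 0.0466], [0, 0, 0.0466], [0, 0, 0.0466], [0, 0, 0.0466], [0, 0, 0.0466], [0, 0, 0.0466], [0, 0, 0.0466], [0, 0, 0], [0, 0, 0], [0, 0, 0], [0, 0, 0], [0, 0, 0], [0, 0, 0], [0, 0, 0], [0, 0, 0], [0, 0, 0]], fingers=[80, 80, 80, 80, 80, 80, 80, 80, 80, 80, 80, 80, 80, 80, 80, 80, 80, 80, 80, 80])

```text
clock: 2.1
tcp_pos: [331.1, 352.1, 218.4]
eef_rot: [0.843, 0.538, -0.0, 0.0]
ft_force: [0.2, 0.3, 0.1]
opening: 0.86
finger_force: 0.0
```

>>> send_rows(offset=[[-0.5, 0.96, 0], [-0.5, 0.96, 0], [-0.5, 0.96, 0], [-0.5, 0.96, 0], [-0.5, 0.96, 0], [-0.5, 0.96, 0], [-0.5, 0.96, 0], [-0.5, 0.96, 0], [-0.5, 0.96, 0], [-0.5, 0.96, 0], [-0.5, 0.96, 0], [-0.5, 0.96, 0], [-0.5, 0.96, 0], [-0.5, 0.96, 0], [-0.5, 0.96, 0], [-0.5, 0.96, 0], [-0.5, 0.96, 0], [-0.5, 0.96, 0], [-0.5, 0.96, 0], [0, 0, 0]], twist=[[0, 0, 0], [0, 0, 0], [0, 0, 0], [0, 0, 0], [0, 0, 0], [0, 0, 0], [0, 0, 0], [0, 0, 0], [0, 0, 0], [0, 0, 0], [0, 0, 0], [0, 0, 0], [0, 0, 0], [0, 0, 0], [0, 0, 0], [0, 0, 0], [0, 0, 0], [0, 0, 0], [0, 0, 0], [0, 0, 0]], fingers=[80, 80, 80, 80, 80, 80, 80, 80, 80, 80, 80, 80, 80, 80, 80, 80, 80, 80, 80, 80])

```text
clock: 4.1
tcp_pos: [582.1, 25.3, 218.1]
eef_rot: [0.844, 0.537, -0.0, 0.0]
ft_force: [-0.2, -0.5, -0.2]
opening: 0.86
finger_force: 0.0
```

```bash
python3 -c "
from h import *
need([661.3,-75,126],-25)"
```

```text
clock 4.1 tcp [582.1  25.3 218.1] F [-0.2 -0.5 -0.2] open 80.0 grip 0.0
twist [-0.0001  0.0001 -0.0003] shift [-2.871  5.706  4.605]
```

>>> send_rows(offset=[[-0.48, 0.951, 0], [-0.48, 0.951, 0], [-0.48, 0.951, 0], [-0.48, 0.951, 0], [-0.48, 0.951, 0], [-0.48, 0.951, 0], [0, 0, 0], [0, 0, 0.9], [0, 0, 0.9], [0, 0, 0.9], [0, 0, 0.8], [0, 0, 0.7], [0, 0, 0.5], [0, 0, 0]], twist=[[0, 0, 0], [0, 0, 0], [0, 0, 0], [0, 0, 0], [0, 0, 0], [0, 0, 0], [0, 0, 0], [0, 0, 0], [0, 0, 0], [0, 0, 0], [0, 0, 0], [0, 0, 0], [0, 0, 0], [0, 0, 0]], fingers=[80, 80, 80, 80, 80, 80, 80, 80, 80, 80, 80, 80, 80, 80])

```text
clock: 5.5
tcp_pos: [659.9, -73.2, 123.2]
eef_rot: [0.843, 0.538, -0.001, -0.001]
ft_force: [1.1, 0.7, 0.2]
opening: 0.862
finger_force: 0.0
```

```bash
python3 -c "
from h import *
need([661.3,-75,124],-25); grab('1')
t=cv2.imread('pics/top_1.png')[180:280,300:430]; s=cv2.imread('pics/side_1.png')[180:280,290:420]
cv2.imwrite('pics/c1.png',np.hstack([cv2.resize(t,(390,300)),cv2.resize(s,(390,300))]))"
```

```text
clock 5.5 tcp [659.9 -73.2 123.2] F [1.1 0.7 0.2] open 80.2 grip 0.0
twist [-0.0006  0.0002  0.0003] shift [-0.052  0.102 -0.038]
```

View pics/c1.png

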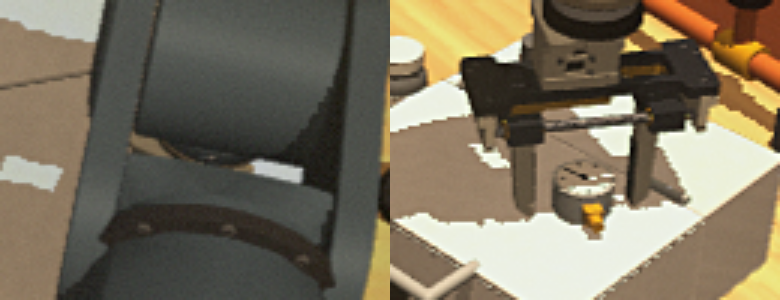

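The fingers straddle the gauge, and in the side crop the stem points at the camera between them. Closing now.

>>> send_rows(offset=[[0, 0, 0], [0, 0, 0], [0, 0, 0], [0, 0, 0], [0, 0, 0], [0, 0, 0], [0, 0, 0], [0, 0, -0.5], [0, 0, -1], [0, 0, -1], [0, 0, -1], [0, 0, 0]], twist=[[0, 0, 0], [0, 0, 0], [0, 0, 0], [0, 0, 0], [0, 0, 0], [0, 0, 0], [0, 0, 0], [0, 0, 0], [0, 0, 0], [0, 0, 0], [0, 0, 0], [0, 0, 0]], fingers=[30, 30, 30, 30, 30, 30, 30, 30, 30, 30, 30, 30])

```text
clock: 6.8
tcp_pos: [661.7, -73.7, 197.7]
eef_rot: [0.843, 0.538, 0.002, 0.002]
ft_force: [0.3, -0.8, -2.1]
opening: 0.531
finger_force: 30.0
```

```bash
python3 -c "
from h import *
need([394.5,-356.5,120],-14)"
```

```text
clock 6.8 tcp [661.7 -73.7 197.7] F [ 0.3 -0.8 -2.1] open 49.4 grip 29.999584704637527
twist [ 0.0014 -0.0002 -0.0608] shift [-16.953  -9.54    3.887]
```

>>> send_rows(offset=[[0, 0, 0], [0, 0, 0], [0, 0, 0], [-0.5, -0.28, 0], [-1, -0.56, 0], [-1, -0.56, 0], [-1, -0.56, 0], [-1, -0.56, 0], [-1, -0.56, 0], [-1, -0.56, 0], [-1, -0.56, 0], [-1, -0.56, 0], [-1, -0.56, 0], [-1, -0.56, 0], [-1, -0.56, 0], [-1, -0.56, 0], [-1, -0.56, 0], [-1, -0.56, 0], [-1, -0.56, 0], [-1, -0.56, 0]], twist=[[0, 0, -0.02], [0, 0, -0.02], [0, 0, -0.02], [0, 0, 0], [0, 0, 0], [0, 0, 0], [0, 0, 0], [0, 0, 0], [0, 0, 0], [0, 0, 0], [0, 0, 0], [0, 0, 0], [0, 0, 0], [0, 0, 0], [0, 0, 0], [0, 0, 0], [0, 0, 0], [0, 0, 0], [0, 0, 0], [0, 0, 0]], fingers=[30, 30, 30, 30, 30, 30, 30, 30, 30, 30, 30, 30, 30, 30, 30, 30, 30, 30, 30, 30])

```text
clock: 8.8
tcp_pos: [399.1, -348.8, 194.1]
eef_rot: [0.789, 0.614, -0.0, -0.0]
ft_force: [0.3, -0.1, -2.4]
opening: 0.534
finger_force: 30.0
```

>>> send_rows(offset=[[-0.5, -0.28, 0], [0, 0, 0.9], [0, 0, 0.9], [0, 0, 0.9], [0, 0, 0.9], [0, 0, 0]], twist=[[0, 0, 0], [0, 0, 0], [0, 0, 0], [0, 0, 0], [0, 0, 0], [0, 0, 0]], fingers=[30, 30, 30, 30, 30, 30])

```text
clock: 9.4
tcp_pos: [391.7, -355.5, 120.5]
eef_rot: [0.789, 0.614, -0.0, -0.002]
ft_force: [0.2, -0.3, -1.2]
opening: 0.531
finger_force: 30.0
```

```bash
python3 -c "
from h import *
need([394.5,-356.5,8.5],-14); grab('2')
im,d=robot.get_image('side'); p=cloud('side',d.astype(float)); s=robot.sense()['tcp_pos']
i=im.astype(int); m=(np.hypot(p[...,0]-s[0],p[...,1]-s[1])<60)&(i[...,0]-i[...,2]>60)&(p[...,2]>40)
print(m.sum(),p[m].mean(0),np.percentile(p[m][:,2],[5,95]))"
```

```text
clock 9.4 tcp [ 391.7 -355.5  120.5] F [ 0.2 -0.3 -1.2] open 49.4 grip 29.99964952468872
twist [-0.0011 -0.0008 -0.0012] shift [-0.017  0.148  5.601]
783 [ 383.664946   -370.06781281  205.32599066] [135.00846078 297.97677944]
```

View pics/side_2.png

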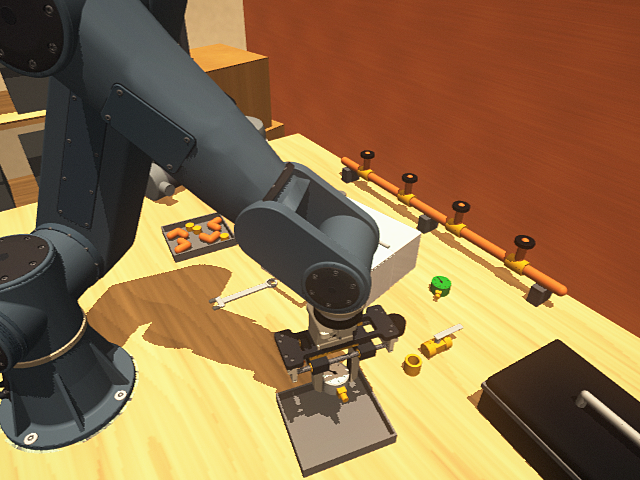

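The gauge is held upright over the empty tray, at about (340,385) in the side view. Lowering it now.

>>> send_rows(offset=[[0, 0.1, 0.9], [0, 0, 0.9], [0, 0, 0.9], [0, 0, 0.9], [0, 0, 0.8], [0, 0, 0.5], [0, 0, 0.3], [0, 0, 0.15], [0, 0, 0], [0, 0, 0]], twist=[[0, 0, 0], [0, 0, 0], [0, 0, 0], [0, 0, 0], [0, 0, 0], [0, 0, 0], [0, 0, 0], [0, 0, 0], [0, 0, 0], [0, 0, 0]], fingers=[30, 30, 30, 30, 30, 30, 30, 30, 30, 30])

```text
clock: 10.55
tcp_pos: [395.0, -357.4, 16.2]
eef_rot: [0.789, 0.615, 0.0, 0.0]
ft_force: [0.6, -0.5, -1.8]
opening: 0.532
finger_force: 30.0
```

>>> send_rows(offset=[[0, 0, 0.2], [0, 0, 0.1], [0, 0, 0.08], [0, 0, 0], [0, 0, 0]], twist=[[0, 0, 0], [0, 0, 0], [0, 0, 0], [0, 0, 0], [0, 0, 0]], fingers=[30, 30, 30, 30, 30])

```text
clock: 11.05
tcp_pos: [394.8, -357.1, 8.8]
eef_rot: [0.789, 0.615, -0.0, -0.0]
ft_force: [-3.0, 3.4, 11.4]
opening: 0.532
finger_force: 30.0
```

The gauge is touching the floor. Releasing and rising.

>>> send_rows(offset=[[0, 0, 0], [0, 0, 0], [0, 0, 0], [0, 0, 0], [0, 0, -0.5], [0, 0, -0.8], [0, 0, -1], [0, 0, -1], [0, 0, -1], [0, 0, -1], [0, 0, -1], [0, 0, -1], [0, 0, -1], [0, 0, -1], [0, 0, -0.5], [0, 0, 0]], twist=[[0, 0, 0], [0, 0, 0], [0, 0, 0], [0, 0, 0], [0, 0, 0], [0, 0, 0], [0, 0, 0], [0, 0, 0], [0, 0, 0], [0, 0, 0], [0, 0, 0], [0, 0, 0], [0, 0, 0], [0, 0, 0], [0, 0, 0], [0, 0, 0]], fingers=[70, 70, 70, 70, 70, 70, 70, 70, 70, 70, 70, 70, 60, 50, 40, 34])

```text
clock: 12.65
tcp_pos: [395.1, -357.5, 205.4]
eef_rot: [0.789, 0.615, 0.0, 0.001]
ft_force: [0.3, 0.1, 0.1]
opening: 0.456
finger_force: 0.0
```

```bash
python3 -c "
from h import *
need([486.7,-34.9,200],10.86)"
```

```text
clock 12.65 tcp [ 395.1 -357.5  205.4] F [0.3 0.1 0.1] open 42.4 grip 0.0
twist [ 0.0006  0.0006 -0.1389] shift [14.977  7.536  0.271]
```

>>> send_rows(offset=[[0, 0, 0], [0, 0, 0], [0, 0, 0], [0, 0, 0], [0.6, 0.3, 0], [0.96, 0.483, 0], [0.96, 0.483, 0], [0.96, 0.483, 0], [0.96, 0.483, 0], [0.96, 0.483, 0], [0.96, 0.483, 0], [0.96, 0.483, 0], [0.96, 0.483, 0], [0.96, 0.483, 0], [0.96, 0.483, 0], [0.96, 0.483, 0], [0.96, 0.483, 0], [0.96, 0.483, 0], [0.96, 0.483, 0], [0.96, 0.483, 0]], twist=[[0, 0, -0.0347], [0, 0, -0.0347], [0, 0, -0.0347], [0, 0, -0.0347], [0, 0, 0], [0, 0, 0], [0, 0, 0], [0, 0, 0], [0, 0, 0], [0, 0, 0], [0, 0, 0], [0, 0, 0], [0, 0, 0], [0, 0, 0], [0, 0, 0], [0, 0, 0], [0, 0, 0], [0, 0, 0], [0, 0, 0], [0, 0, 0]], fingers=[34, 34, 34, 34, 34, 34, 34, 34, 34, 34, 34, 34, 34, 34, 34, 34, 34, 34, 34, 34])

```text
clock: 14.65
tcp_pos: [486.0, -32.4, 203.4]
eef_rot: [0.639, 0.77, -0.0, -0.001]
ft_force: [-0.7, 0.2, 0.3]
opening: 0.367
finger_force: 0.0
```

>>> send_rows(offset=[[0, 0, 0.4], [0, 0, 0], [0, 0, 0]], twist=[[0, 0, 0], [0, 0, 0], [0, 0, 0]], fingers=[34, 34, 34])

```text
clock: 14.95
tcp_pos: [486.0, -34.5, 195.5]
eef_rot: [0.638, 0.77, -0.0, -0.0]
ft_force: [0.5, 0.3, -0.4]
opening: 0.366
finger_force: 0.0
```

```bash
python3 -c "
from h import *
need([486.7,-34.8,98],10.86); grab('3')
t=cv2.imread('pics/top_3.png')[290:430,400:600]; s=cv2.imread('pics/side_3.png')[200:480,200:440]
cv2.imwrite('pics/c3.png',np.hstack([cv2.resize(t,(400,280)),cv2.resize(s,(300,350))[:280]]))"
```

```text
clock 14.95 tcp [486.  -34.5 195.5] F [ 0.5  0.3 -0.4] open 34.1 grip 0.0
twist [-0.0004 -0.0001 -0.0006] shift [-0.023  0.031  4.876]
```

View pics/side_3.png

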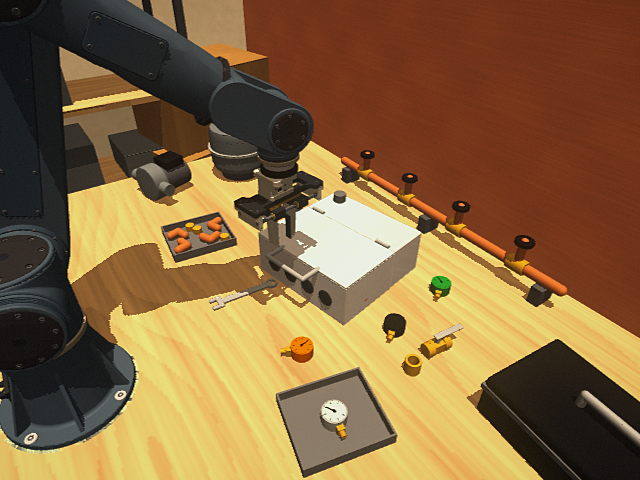

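The gauge lies dial-up in the empty tray at (334,411), and the gripper is above the handle. Descending to grip the bar.

>>> send_rows(offset=[[0, 0, 0.9], [0, 0, 0.9], [0, 0, 0.9], [0, 0, 0.9], [0, 0, 0.8], [0, 0, 0.48], [0, 0, 0], [0, 0, 0]], twist=[[0, 0, 0], [0, 0, 0], [0, 0, 0], [0, 0, 0], [0, 0, 0], [0, 0, 0], [0, 0, 0], [0, 0, 0]], fingers=[34, 34, 34, 34, 34, 34, 34, 34])

```text
clock: 15.85
tcp_pos: [486.8, -34.4, 98.9]
eef_rot: [0.637, 0.771, 0.0, 0.0]
ft_force: [-0.2, 0.1, 0.3]
opening: 0.365
finger_force: 0.0
```

>>> send_rows(offset=[[0, 0, 0], [0, 0, 0], [0, 0, 0], [0, 0, 0], [0, 0, 0]], twist=[[0, 0, 0], [0, 0, 0], [0, 0, 0], [0, 0, 0], [0, 0, 0]], fingers=[5, 5, 5, 5, 5])

```text
clock: 16.35
tcp_pos: [489.0, -33.9, 99.4]
eef_rot: [0.637, 0.771, 0.002, 0.002]
ft_force: [9.2, 4.0, -1.8]
opening: 0.122
finger_force: 30.0
```

```bash
python3 -c "
import numpy as np
t=np.radians(np.arange(0,61,3)); x=(225*(1-np.cos(t))-3*np.sin(t))/20; z=-(225*np.sin(t)+3*(1-np.cos(t)))/20
print([[0,round(a,2),round(b,2)] for a,b in zip(np.diff(x.round(2)),np.diff(z.round(2)))])"
```

```text
[[0, np.float64(0.01), np.float64(-0.59)], [0, np.float64(0.04), np.float64(-0.59)], [0, np.float64(0.07), np.float64(-0.58)], [0, np.float64(0.09), np.float64(-0.58)], [0, np.float64(0.13), np.float64(-0.58)], [0, np.float64(0.16), np.float64(-0.56)], [0, np.float64(0.19), np.float64(-0.56)], [0, np.float64(0.22), np.float64(-0.55)], [0, np.float64(0.25), np.float64(-0.53)], [0, np.float64(0.27), np.float64(-0.53)], [0, np.float64(0.3), np.float64(-0.5)], [0, np.float64(0.33), np.float64(-0.49)], [0, np.float64(0.35), np.float64(-0.47)], [0, np.float64(0.38), np.float64(-0.46)], [0, np.float64(0.4), np.float64(-0.43)], [0, np.float64(0.42), np.float64(-0.41)], [0, np.float64(0.44), np.float64(-0.39)], [0, np.float64(0.47), np.float64(-0.36)], [0, np.float64(0.48), np.float64(-0.34)], [0, np.float64(0.5), np.float64(-0.32)]]
```

First a relieving shift of about 2 mm, then the first 21 degrees.

>>> send_rows(offset=[[0, 0.12, 0], [0, 0.01, -0.59], [0, 0.04, -0.59], [0, 0.07, -0.58], [0, 0.09, -0.58], [0, 0.13, -0.58], [0, 0.16, -0.56], [0, 0.19, -0.56], [0, 0, 0]], twist=[[0, 0, 0], [0, 0, 0], [0, 0, 0], [0, 0, 0], [0, 0, 0], [0, 0, 0], [0, 0, 0], [0, 0, 0], [0, 0, 0]], fingers=[5, 5, 5, 5, 5, 5, 5, 5, 5])

```text
clock: 17.25
tcp_pos: [502.3, -31.2, 180.8]
eef_rot: [0.637, 0.771, -0.001, -0.0]
ft_force: [-4.3, -6.5, -1.6]
opening: 0.119
finger_force: 30.0
```

>>> send_rows(offset=[[0, 0.22, -0.55], [0, 0.25, -0.53], [0, 0.27, -0.53], [0, 0.3, -0.5], [0, 0.33, -0.49], [0, 0.35, -0.47], [0, 0.38, -0.46], [0, 0.4, -0.43], [0, 0.42, -0.41], [0, 0.44, -0.39], [0, 0.47, -0.36], [0, 0.48, -0.34], [0, 0.5, -0.32], [0, 0, 0], [0, 0, 0], [0, 0, 0]], twist=[[0, 0, 0], [0, 0, 0], [0, 0, 0], [0, 0, 0], [0, 0, 0], [0, 0, 0], [0, 0, 0], [0, 0, 0], [0, 0, 0], [0, 0, 0], [0, 0, 0], [0, 0, 0], [0, 0, 0], [0, 0, 0], [0, 0, 0], [0, 0, 0]], fingers=[5, 5, 5, 5, 5, 5, 5, 5, 5, 5, 5, 5, 5, 5, 5, 5])

```text
clock: 18.85
tcp_pos: [596.4, -13.2, 297.7]
eef_rot: [0.637, 0.771, -0.0, 0.0]
ft_force: [-11.2, -3.7, 14.8]
opening: 0.119
finger_force: 30.0
```

```bash
cat > f.py <<'E'
from h import *
import sys
tag=sys.argv[1]; need([595,-14,294],10.86); grab(tag)
a=np.radians(10.86)
for n in("top","side"):
    z=np.load(f"{n}_{tag}.npz"); d=z["d"].astype(float); p=cloud(n,d); c=p-np.array([678.2,2,0])
    X=c[...,0]*np.cos(a)+c[...,1]*np.sin(a); Y=-c[...,0]*np.sin(a)+c[...,1]*np.cos(a); Z=p[...,2]
    for lo,hi in((-140,-80),(-80,-40),(40,80),(80,140),(-140,140)):
        k=(d>0)&(Y>lo)&(Y<hi)&(Z>140)&(Z<275)&(X>-95)&(X<40)
        # only points near the expected plane through the hinge (30,120)
        th=np.degrees(np.arctan2(Z-120,30-X)); r=np.hypot(Z-120,X-30); k&=(abs(th-60)<10)&(r<175)&(r>40)
        if k.sum()>30:
            m=np.median(th[k]); print(n,lo,hi,k.sum(),"theta",round(m,2),np.percentile(th[k],[10,90]).round(1),
             "line fit",np.degrees(np.arctan(-np.polyfit(Z[k],X[k],1)[0])).round(1),"-> angle",round(90-np.degrees(np.arctan(-np.polyfit(Z[k],X[k],1)[0])),1))
E
python3 f.py 4
```

```text
clock 18.85 tcp [596.4 -13.2 297.7] F [-11.2  -3.7  14.8] open 11.1 grip 30.00427544116974
twist [ 0.      0.0003 -0.0001] shift [-0.025 -0.074  0.186]
top 80 140 739 theta 59.79 [56.7 60.2] line fit 32.5 -> angle 57.5
top -140 140 758 theta 59.79 [56.4 60.2] line fit 32.7 -> angle 57.3
side -140 -80 486 theta 57.62 [55.6 58.5] line fit 32.7 -> angle 57.3
side -80 -40 289 theta 57.64 [55.7 58.5] line fit 32.7 -> angle 57.3
side 40 80 235 theta 57.63 [55.7 58.5] line fit 32.7 -> angle 57.3
side 80 140 344 theta 57.6 [55.6 58.5] line fit 32.6 -> angle 57.4
side -140 140 1884 theta 57.63 [55.6 58.5] line fit 32.7 -> angle 57.3
```

View pics/side_4.png

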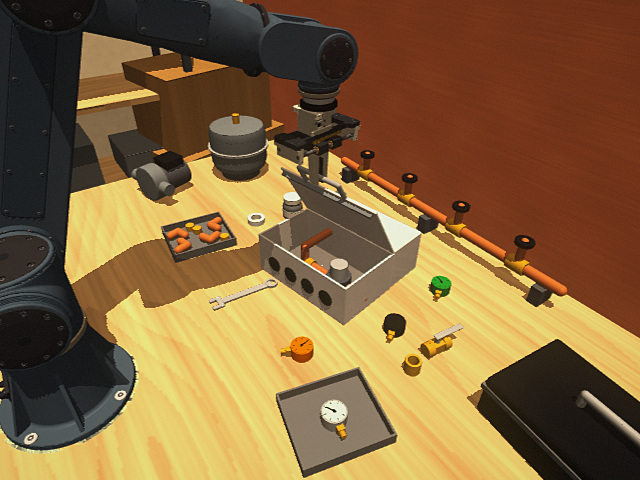

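The inside of the module is exposed and the gauge is still flat in the tray at (334,411). I'll check the angle with plane fits, referencing each to the shut-flap plane from the same camera.

```bash
cat > g.py <<'E'
from h import *
import sys
tag=sys.argv[1]; a=np.radians(10.86)
def pts(n,t):
    z=np.load(f"{n}_{t}.npz"); d=z["d"].astype(float); c=cloud(n,d)-np.array([678.2,2,0])
    X=c[...,0]*np.cos(a)+c[...,1]*np.sin(a); Y=-c[...,0]*np.sin(a)+c[...,1]*np.cos(a)
    return np.stack([X,Y,c[...,2]],-1),d>0
def fit(q):
    for _ in range(8):
        m=q.mean(0); w=np.linalg.svd(q-m,full_matrices=False)[2][2]; r=(q-m)@w; s=max(1.5,2*1.48*np.median(abs(r))); q=q[abs(r)<s]
    w*=np.sign(w[2]); return np.degrees(np.arctan2(-w[0],w[2])),w,m,len(q),r.std()
for n in("top","side"):
    p,v=pts(n,"0"); k=v&(p[...,0]>-140)&(p[...,0]<140)&(abs(p[...,1])<140)&(abs(p[...,2]-120)<8); f0=fit(p[k])
    p,v=pts(n,tag); th=np.degrees(np.arctan2(p[...,2]-120,30-p[...,0])); r=np.hypot(p[...,2]-120,p[...,0]-30)
    k=v&(abs(p[...,1])<140)&(r>50)&(r<172)&(abs(th-60)<9); f1=fit(p[k])
    w,m=f1[1],f1[2]; h=w@(m-np.array([30,m[1],120]))
    print(n,"shut",round(f0[0],2),f0[3],"open",round(f1[0],2),f1[3],"sd",round(f1[4],2),"diff",round(f1[0]-f0[0],2),"hinge dist",round(h,1))
E
python3 g.py 4
```

```text
top shut -0.05 16913 open -59.84 586 sd 0.52 diff -59.79 hinge dist -0.0
side shut 0.02 5990 open -59.5 1234 sd 0.56 diff -59.52 hinge dist -2.8
```

>>> send_rows(offset=[[0, 0.04, -0.08], [0, 0, 0], [0, 0, 0], [0, 0, 0]], twist=[[0, 0, 0], [0, 0, 0], [0, 0, 0], [0, 0, 0]], fingers=[5, 5, 5, 5])

```text
clock: 19.35
tcp_pos: [597.3, -13.0, 298.4]
eef_rot: [0.637, 0.771, -0.0, 0.0]
ft_force: [-6.6, -4.0, 8.3]
opening: 0.117
finger_force: 30.0
```

```bash
python3 f.py 5 | head -1; python3 g.py 5
```

```text
clock 19.35 tcp [597.3 -13.  298.4] F [-6.6 -4.   8.3] open 10.8 grip 30.00274568796158
top shut -0.05 16913 open -60.09 573 sd 0.49 diff -60.04 hinge dist 0.1
side shut 0.02 5990 open -59.79 1256 sd 0.55 diff -59.81 hinge dist -2.8
```

```bash
python3 -c "
from h import *
print(robot.job_done())"
```

```text
the job is handed in; nothing more can be done
None
```

The gauge lies dial-up in the empty tray, and the flap is held by its handle at about 60 degrees (59.8–60.0 in the two views); I handed the job in at about 19.5 s of the 58 s allowed.

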